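Hang the loaded glass carrier on the drip bar

TASK

Take the slide carrier that holds the glass squares by its black grip and hang it by its hook on the bar of the drip stand, between the two dark collars. Its weight sits to one side, so lower it gently until the bar bears it, then let go slowly, easing the grip open a few millimetres at a time, so that it does not swing and stays hanging there at rest. Leave the empty carrier standing where it is.

Things in the scene. Friction and masses are not known exactly. Their poses are not given: they have to be found in the camera images.
- carrier: LOADED carrier, 0.36 kg: steel pan 116 (x) x 56 (y) x 20 mm high (x -68 to +48); 3 pale green glass squares, tops 44 mm up, stand in its -x end. Origin: underside, straight below hook and grip, z up; starts upright. Black grip, 12 mm thick (x), 30 wide (y), 118-176 mm up, centred at x=y=0: pinch its upper half across x from above. Let go, it leans 5-15 degrees; jerked, it pivots in the fingers.
- carrier_hook (a point): Loaded carrier's hook, its axes, 107 mm above its underside, x=y=0: bar axis lies here when hung. A 26 mm wide (y), 4 mm strap rises from the pan at x=-22 mm, bends over at 96-118 mm height as a 90 degree roof (peak x=0) to a lip at x=+22 that ends 85 mm up. Inside width 40 mm. Open to +x between pan rim (20 up) and lip foot (85): the bar enters there, then the carrier is lowered.
- spare_carrier: EMPTY carrier, a bystander: same shape, size, origin and axes as the loaded one, but without glass; stands upright on the table.
- drip_stand: Fixed drip stand; origin on the table, straight below the bar's middle; -x faces the robot. Round steel bar, 12 mm thick, 320 mm long, along y, axis 165 mm up, between two posts 16 mm thick, 177 mm high, over a white tray 12 mm high (160 x 270 mm). Two dark collars, 28 mm diameter, 8 mm wide, sit on the bar 70 mm either side of its middle.
There are look-alikes about, which are no part of the job. What is shaped like the carrier but orange is not meant.

How it is judged:
On the way:
1. the loaded carrier is lifted clear of the table (height (world z) of carrier above 0.03 m and angle between carrier's own z axis and vertical below 0.5 rad), for 0.2 s.
At the end, for the whole second after the job is handed in: The loaded carrier hangs by its hook on the bar (hook point within 12 mm of the bar's axis), between the collars (within 60 mm of the bar's middle), leaning less than 25 degrees, at rest and released; the empty carrier stands within 30 mm of where it was (x of carrier_hook in the frame of drip_stand between -0.012 and 0.012 m and z of carrier_hook in the frame of drip_stand between 0.153 and 0.177 m and y of carrier_hook in the frame of drip_stand between -0.06 and 0.06 m and angle between carrier's own z axis and vertical below 0.45 rad and height (world z) of carrier above 0.03 m and linear speed of carrier below 0.05 m/s and angular speed of carrier below 0.4 rad/s and distance of spare_carrier from where it was at the start of the episode below 0.03 m); the robot touches nothing.
It fails at once if the empty carrier is pushed more than 30 mm or tipped (distance of spare_carrier from where it was at the start of the episode above 0.03 m or angle between spare_carrier's own z axis and vertical above 0.35 rad).
It fails at once if the loaded carrier is tipped by more than 45 degrees, or falls (angle between carrier's own z axis and vertical above 0.785 rad or linear speed of carrier above 1.5 m/s).
It fails at once if the loaded carrier is banged onto the stand (over 30 N), or dropped onto the bar (over 0.4 m/s within 25 mm above it) (contact force between carrier and drip_stand above 30 N or (linear speed of carrier above 0.4 m/s and horizontal distance between carrier_hook and drip_stand below 0.07 m and height (world z) of carrier_hook below 0.19 m)).
It fails at once if the loaded carrier is let go so abruptly that it swings on the bar (over 1.6 rad/s) (angular speed of carrier above 1.6 rad/s and horizontal distance between carrier_hook and drip_stand below 0.07 m and height (world z) of carrier_hook below 0.19 m).
It also fails if it takes over 59 s, if anything falls off the work surface, if the arm or the gripper's body presses on something with over 40 N, if the wrist force passes 120 N, or if a joint passes its speed limit or range.

ROBOT

A 6-joint arm with a two-finger parallel gripper is mounted at the origin on the work surface. World frame = base frame: x ahead of the robot, y to its left, z up, the work surface at z = 0. Lengths are in m, angles in rad, forces in N, time in s.
With the tool pointing down it reaches from about 0.4 to 0.825 m from the base axis. Payload 7 kg.
Tool frame: the origin (TCP) lies at the very end of the fingers, on their centre line; the grasp point (between the pads) lies 19 mm behind it; z points along the fingers, x is the direction in which the jaws open and shut, and the axes are right-handed (so a half turn about z gives the same grasp; the last joint's range is limited). The gripper opens to 88 mm and grips with 3 to 60 N. Pads are 19 mm wide; open, the fingers measure 130 mm over their backs; the gripper's body (78 mm by 193 mm) begins 47 mm behind the grasp point.
Start: joints at [-0.95, 0.359, 0.012, 0, -1.224, -0.288], TCP at [0.22, -0.638, 0.196] pointing down, gripper open.
Joint ranges: [-3.07, 3.07], [-1.43, 2.12], [-1.02, 1.25], [-3.03, 1.67], [-3.05, -0], [-3.03, 3.03]. Speed limits (rad/s): [2.39, 2.39, 3.01, 3.14, 3.14, 3.14].

INTERFACE

Orientations are given as [roll, pitch, yaw] about the fixed x, y, z axes, in that order (R = Rz(yaw) Ry(pitch) Rx(roll)).
In Python, from station import telemetry, grab_frame, arm, regions_of, pinpoint gives the robot as it stands. The module is installed in compiled form; this text tells all that it offers.
- The arm moves only by the shell command python3 -m inch 'ROWS' [FORCE]. ROWS is text: rows parted by semicolons, each of 7 numbers parted by spaces: the opening, from 0 (shut) to 1 (fully open), then the shift along the world's x, y, z in cm, then the turn, a rotation vector about the world's x, y, z in degrees. A call has 1 to 12 rows; each row is the pose to reach, as a shift and turn from the pose measured when the call began; what a row does not reach only later rows make up. A row lasts 1/8 s, in which the tool goes at most 62.5 mm and 10.7 degrees, less where a joint would pass 70% of its speed; a pose out of reach is approached as far as the arm can. A call with a gripper value outside its range is refused whole. The fingers move at their own pace and stop on an object; FORCE is the grip in N (left out, the last holds). Time passes only in rows, so rows that repeat a pose let the fingers close. It gives the time, the measured TCP pose, the force and the opening at its end, in the units of the state.
- telemetry.get_state(): the state, without advancing time (a new reading comes with each control period).
- grab_frame(name): name is "side" or "top" or "wrist"; returns a dict with "pixels" (400x640x3 uint8, red, green, blue), "fx", "fy", "cx", "cy" (pixels), "R" (3x3) and "t" (3): a world point X has camera coordinates R X + t. Camera axes: x right, y down, z forward; pixel columns grow to the right and rows downward; lengths in m; the calibration is good to about 2 mm. The wrist camera is an equidistant fisheye: a pixel r from the principal point sees the ray r / f radians off the axis. A picture is of the moment at which its call begins. There is no depth.
- arm.job_done(): hands the job in, once; it reports no verdict.
Trained networks look in the newest picture that a camera, given by its name, has taken for a name from the list of things; names that differ only in an ending like _2 or _b are one class to them, and where a whole thing is asked for, a point or a joint stands for the part that bears it (a point fixed in the world has none). Each returns a list of dicts, best first, with "p" (0 to 1); they miss things now and then, are a little off and sometimes report something else, mostly with a low value. They report only what shows in the picture. A call takes as long as a camera call. They do not tell look-alikes from the thing itself.
- regions_of(camera, name): "pixels" (400x640 bool, what is visible of it) and "bbox" ([left, top, right, bottom] in pixels, round what is visible of it).
- pinpoint(camera, name): "location" ([column, row] in pixels: a listed point, or the origin of a listed thing).
The state is a dict: "t": time; "q": joint angles; "qd": joint speeds; "joint_efforts": joint torques, N m; "eef_pos": TCP position; "ee_rot": TCP orientation; "force": force on the tool from outside, world axes, zero at the start; "moment": the same for the moment, N m; "width": finger opening in m.
Only numpy, scipy, OpenCV 4.12 (cv2) and the standard library are available. Lean on these libraries where they do the work, as an engineer would, in place of code of your own. Each camera call takes 0.05 s, during which the arm holds its last target. There are 200 camera calls.

## Working session

There is one attempt and no reset: what is moved stays moved. The work goes in short steps, Python scripts to look and compute and a shell command to move; the robot and the scene stay as the last step left them, time stands still between calls to the robot, and variables do not carry over. Pictures are saved under pics/ and viewed, about 8 in all and at most 12, crops included, and the job is handed in when it is done.

```bash
mkdir -p pics
cat > h.py <<'E'
import numpy as np, cv2
from station import telemetry, grab_frame, arm, regions_of, pinpoint
def ray(f,uv):
    K=np.array([[f['fx'],0,f['cx']],[0,f['fy'],f['cy']],[0,0,1]])
    d=np.linalg.solve(K,[uv[0],uv[1],1]); R=np.array(f['R']);t=np.array(f['t'])
    return -R.T@t, R.T@d
def at_z(f,uv,z):
    c,d=ray(f,uv); return c+d*(z-c[2])/d[2]
def tri(f1,u1,f2,u2):
    (c1,d1),(c2,d2)=ray(f1,u1),ray(f2,u2)
    s=np.linalg.lstsq(np.c_[d1,-d2],c2-c1,rcond=None)[0]
    a,b=c1+s[0]*d1,c2+s[1]*d2
    return (a+b)/2,np.linalg.norm(a-b)
def proj(f,X):
    p=np.array(f['R'])@X+np.array(f['t']); return np.array([f['fx']*p[0]/p[2]+f['cx'],f['fy']*p[1]/p[2]+f['cy']])
E
python3 - <<'E'
from h import *
np.set_printoptions(precision=3,suppress=True)
s=telemetry.get_state(); print(s['t'],s['eef_pos'],s['ee_rot'],s['width'],s['force'])
for c in ['side','top']:
    f=grab_frame(c); cv2.imwrite(f'pics/{c}0.png',f['pixels'][:,:,::-1]); print(c,-np.array(f['R']).T@f['t'])
    for n in ['carrier','carrier_hook','spare_carrier','drip_stand']:
        for r in pinpoint(c,n): print(c,n,'pt',round(r['p'],2),np.round(r['location'],1), at_z(f,r['location'],0.107 if 'hook' in n else 0))
        for r in regions_of(c,n): print(c,n,'box',round(r['p'],2),r['bbox'],r['pixels'].sum())
E
```

```text
0.0 [ 0.22  -0.637  0.195] [-3.141 -0.002  1.904] 0.08727412810328614 [-0.191 -0.122 -0.354]
side [0.436 0.911 1.102]
side carrier pt 0.77 [311.3 292.5] [0.474 0.294 0.   ]
side carrier pt 0.68 [395.6 362.6] [0.254 0.488 0.   ]
side carrier box 0.74 [294.6, 258.0, 339.1, 306.0] 1034
side carrier box 0.71 [377.2, 329.8, 416.3, 391.2] 1499
side carrier_hook pt 0.92 [397.6 344.2] [0.263 0.485 0.107]
side carrier_hook pt 0.87 [309.5 277.9] [0.476 0.312 0.107]
side carrier_hook box 0.7 [289.3, 257.3, 337.1, 306.8] 1306
side spare_carrier pt 0.83 [327.6 148.8] [ 0.436 -0.303  0.   ]
side spare_carrier box 0.62 [315.9, 110.0, 348.0, 154.2] 738
side drip_stand pt 0.68 [279.4 211.3] [0.588 0.001 0.   ]
side drip_stand box 0.83 [247.6, 138.7, 306.6, 257.6] 4297
top [0.329 0.08  1.288]
top carrier pt 0.78 [239.6 195.2] [0.467 0.295 0.   ]
top carrier box 0.83 [223.7, 177.1, 251.9, 219.4] 900
top carrier box 0.64 [142.8, 255.1, 187.4, 284.0] 862
top carrier_hook pt 0.88 [229.1 187.4] [0.477 0.305 0.107]
top carrier_hook pt 0.7 [154.2 269.7] [0.26  0.495 0.107]
top carrier_hook box 0.9 [141.6, 252.8, 189.6, 283.6] 942
top spare_carrier pt 0.64 [450.6 210. ] [ 0.426 -0.318  0.   ]
top spare_carrier box 0.91 [430.9, 187.7, 473.4, 232.8] 997
top drip_stand pt 0.69 [339.4 155.5] [0.586 0.005 0.   ]
top drip_stand box 0.56 [275.5, 119.1, 408.6, 186.2] 6224
```

View pics/side0.png

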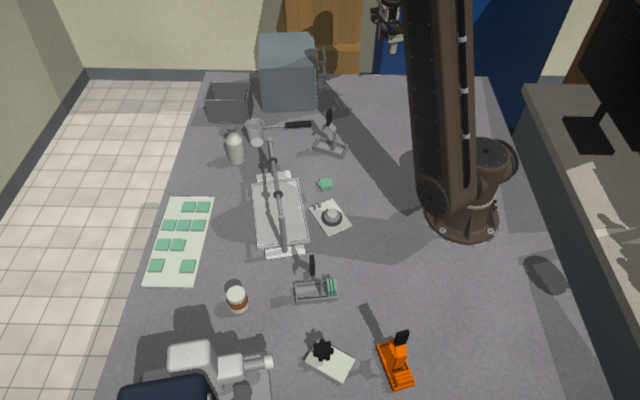

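View pics/top0.png

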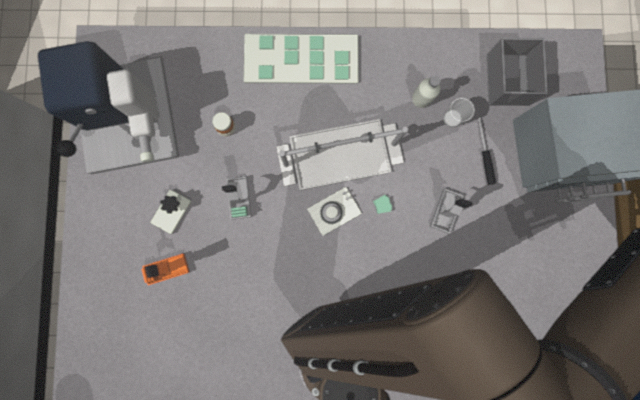

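The side view shows the loaded carrier at (315,285), with its glass toward the robot. The stand is at (280,210), the empty carrier at (330,145) and the orange look-alike at (396,365). Next I'll make enlarged crops to get the yaws.

Run:
```python
import cv2,numpy as np
t=cv2.imread('pics/top0.png');s=cv2.imread('pics/side0.png')
def cr(im,x,y,w,h,W,H): return cv2.resize(im[y:y+h,x:x+w],(W,H),interpolation=cv2.INTER_CUBIC)
a=cr(t,265,110,160,90,800,450)   # 5x
cv2.imwrite('pics/c1.png',a)
b=np.hstack([cr(t,210,165,50,60,400,480),cr(s,285,250,50,60,400,480)]) #8x
cv2.imwrite('pics/c2.png',b)
```

```text
(no output)
```

View pics/c1.png

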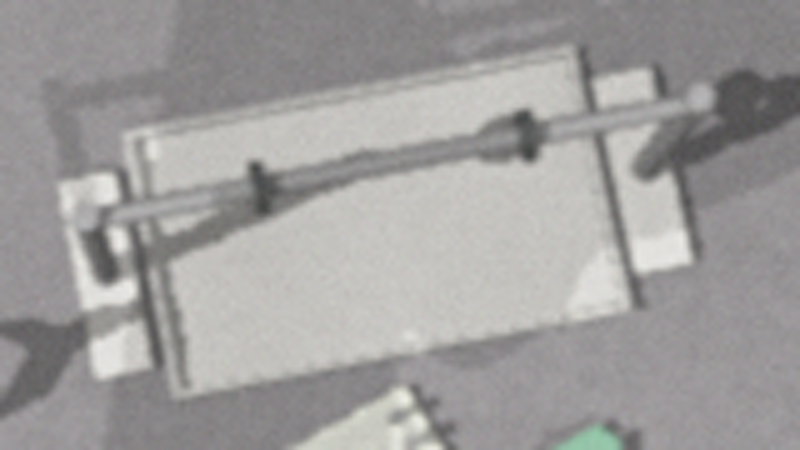

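View pics/c2.png

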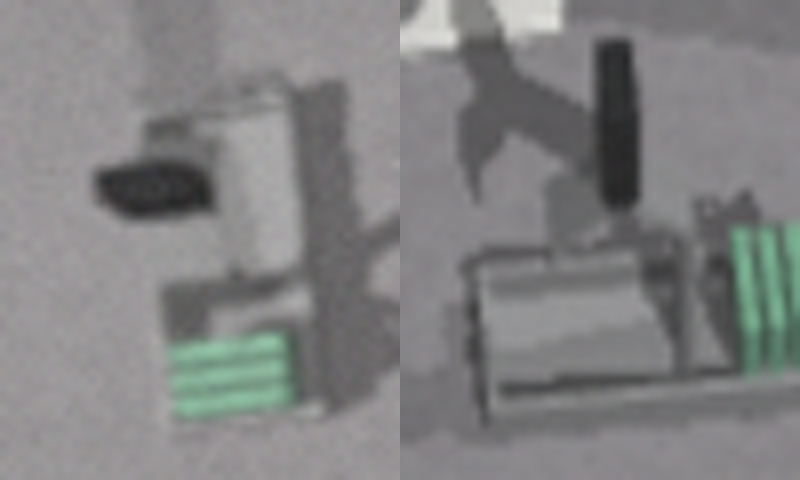

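Run:
```python
from h import *
np.set_printoptions(precision=4,suppress=True)
T=grab_frame('top');S=grab_frame('side')
c=[at_z(T,p,.165) for p in [(317.4,147.6),(370.6,137.0)]]
e=[at_z(T,p,.177) for p in [(283,152.8),(405,129.4)]]
print('collars',c,np.linalg.norm(c[0]-c[1]),'ends',e,np.linalg.norm(e[0]-e[1]))
for a,b in (c,e): d=a-b; print('mid',(a+b)/2,'yaw',np.degrees(np.arctan2(-d[0],d[1])))
# pan corners at z=0.02: from the crop
P=[(210+x/8,165+y/8) for x,y in [(150,120),(285,80),(172,415),(325,405)]]
for p in P: print('pan',at_z(T,p,.02))
print('hook tri',tri(S,(309.5,277.9),T,(229.1,187.4)), 'grip tri',tri(S,(312,265.5),T,(229.4,188.7)))
g=[at_z(T,(210+x/8,165+y/8),.044) for x,y in [(172,408),(290,395),(168,348),(286,335)]]
print('glass',np.array(g), [np.degrees(np.arctan2(-(g[i]-g[i+1])[0],(g[i]-g[i+1])[1])) for i in (0,2)])
print('orig',tri(S,(311.3,292.5),T,(239.6,195.2)),'stand',tri(S,(279.4,211.3),T,(339.4,155.5)))
print(telemetry.get_state()['t'])
```

```text
collars [array([0.5731, 0.0708, 0.165 ]), array([ 0.6014, -0.0662,  0.165 ])] 0.13988602149640744 ends [array([0.5567, 0.1579, 0.177 ]), array([ 0.6187, -0.1529,  0.177 ])] 0.31698970493443546
mid [0.5873 0.0023 0.165 ] yaw 11.68464406236422
mid [0.5877 0.0025 0.177 ] yaw 11.273287044579012
pan [0.509  0.3236 0.02  ]
pan [0.5237 0.2756 0.02  ]
pan [0.4033 0.3133 0.02  ]
pan [0.4069 0.2591 0.02  ]
hook tri (array([0.4772, 0.307 , 0.0993]), np.float64(0.0010497369198018663)) grip tri (array([0.4694, 0.2974, 0.1441]), np.float64(0.0011921995818903674))
glass [[0.4043 0.3089 0.044 ]
 [0.4089 0.268  0.044 ]
 [0.4253 0.3108 0.044 ]
 [0.4299 0.2698 0.044 ]] [np.float64(6.441601560777281), np.float64(6.464546062115702)]
orig (array([ 0.4706,  0.2947, -0.0002]), np.float64(0.006341930642595084)) stand (array([0.5862, 0.0049, 0.0047]), np.float64(0.003220529341450316))
1.0
```

```bash
python3 -m inch '1 0 0 5 0 0 0; 1 1.5 2 10 0 0 8; 1 4 6 13 0 0 16; 1 6.5 11 14 0 0 24; 1 9 16 14 0 0 32; 1 12 21 14 0 0 40; 1 15 26 14 0 0 48; 1 18 31 14 0 0 56; 1 21 36 14 0 0 64; 1 24 41 14 0 0 72; 1 26 46 14 0 0 78; 1 27 51 14 0 0 78' 40; python3 -c "
from station import telemetry as t;print(t.get_state()['q'])"
```

```text
t: 2.5
eef_pos: [0.4911, -0.126, 0.3361]
ee_rot: [3.142, -0.0, -3.016]
force: [0.5, -0.1, -0.4]
width: 0.0873
[ 1.36694379e-01  1.52328654e-02 -1.05562946e-01 -3.42613955e-05
 -1.45010173e+00 -1.15115681e-02]
```

```bash
python3 -m inch '1 0 6 0 0 0 0; 1 0 12 0 0 0 0; 1 -0.5 18 0 0 0 0; 1 -1 24 0 0 0 0; 1 -1.5 30 0 0 0 0; 1 -2 36 0 0 0 0; 1 -2.1 40 -2 0 0 0; 1 -2.1 42.2 -5 0 0 0; 1 -2.1 42.2 -7 0 0 0; 1 -2.1 42.2 -7 0 0 0'
python3 - <<'E'
from h import *
np.set_printoptions(precision=4,suppress=True)
s=telemetry.get_state();print(s['t'],s['eef_pos'],s['ee_rot'])
W=grab_frame('wrist');cv2.imwrite('pics/w1.png',W['pixels'][:,:,::-1])
def wray(uv):
    v=np.array([uv[0]-W['cx'],uv[1]-W['cy']])/W['fx'];th=np.linalg.norm(v)
    d=np.r_[np.sin(th)*v/th,np.cos(th)];R=np.array(W['R']);return -R.T@W['t'],R.T@d
for n in ['carrier','carrier_hook']:
    for r in pinpoint('wrist',n):
        c,d=wray(r['location']);z=.107 if 'hook' in n else 0;print(n,r['p'],r['location'],c+d*(z-c[2])/d[2])
for n,z in [('gripbottom',.118),('gripcentre',.147),('griptop',.176),('tcp',.26)]:
    X=np.array([.47,.296,z]); p=np.array(W['R'])@X+W['t']; th=np.arctan2(np.hypot(p[0],p[1]),p[2]); print(n,np.r_[W['cx'],W['cy']]+W['fx']*th*p[:2]/np.hypot(p[0],p[1]))
E
```

```text
t: 3.75
eef_pos: [0.4694, 0.2956, 0.2647]
ee_rot: [-3.14, -0.002, -3.016]
force: [0.3, 0.4, 0.5]
width: 0.0877
3.75 [0.4694 0.2956 0.2647] [-3.1395 -0.0025 -3.0159]
carrier 0.94 [320.6, 165.6] [0.4701 0.302  0.    ]
carrier_hook 0.86 [320.2, 182.4] [0.4705 0.3007 0.107 ]
gripbottom [321.1647 180.8327]
gripcentre [321.1726 187.6679]
griptop [321.1823 195.8251]
tcp [321.2273 231.5435]
```

View pics/w1.png

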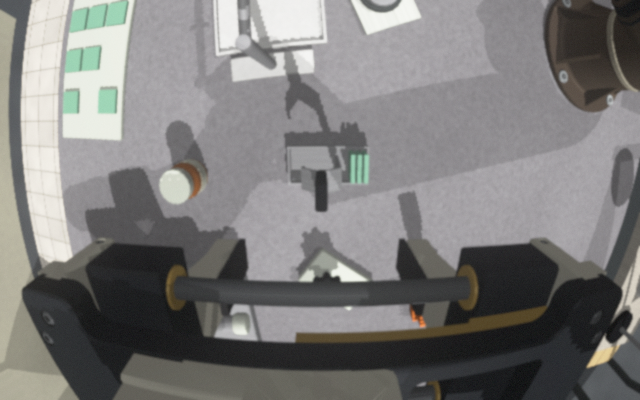

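The wrist view has the grip at (321,190). I predicted (321,188), and the pan is square to the jaws, so I'll go down and grip.

```bash
python3 -m inch '1 0 0.2 -4 0 0 0; 1 0 0.2 -8 0 0 0; 1 0 0.2 -11 0 0 0; 1 0 0.2 -12.2 0 0 0; 1 0 0.2 -12.2 0 0 0; 0.5 0 0.2 -12.2 0 0 0; 0.3 0 0.2 -12.2 0 0 0; 0 0 0.2 -12.2 0 0 0; 0 0 0.2 -12.2 0 0 0; 0 0 0.2 -12.2 0 0 0; 0 0 0.2 -12.2 0 0 0; 0 0 0.2 -12.2 0 0 0' 45
```

```text
t: 5.4
eef_pos: [0.4707, 0.298, 0.1455]
ee_rot: [3.141, 0.001, -3.017]
force: [0.2, 0.0, 0.1]
width: 0.0232
```

```bash
python3 -m inch '0 0 0 0 0 0 0; 0 0 0 0 0 0 0; 0 0 0 0 0 0 0; 0 0 0 0 0 0 0; 0 0 0 0 0 0 0; 0 0 0 0 0 0 0'  45
```

```text
t: 6.15
eef_pos: [0.4711, 0.2982, 0.1471]
ee_rot: [3.14, 0.003, -3.016]
force: [-4.7, -0.8, 11.1]
width: 0.0003
```

Run:
```python
from h import *
fs=[grab_frame(n) for n in ('side','top','wrist')]
np.set_printoptions(precision=4,suppress=True)
cr=lambda im,x,y,w,h,W,H: cv2.resize(im[y:y+h,x:x+w],(W,H),interpolation=cv2.INTER_CUBIC)
b=np.hstack([cr(fs[0]['pixels'],265,220,100,100,400,400),cr(fs[2]['pixels'],220,100,200,200,400,400)])
cv2.imwrite('pics/c3.png',b[:,:,::-1])
print(telemetry.get_state())
for c in('side','wrist'):
    for n in ('carrier','carrier_hook'):
        print(c,n,[(r['p'],r['location']) for r in pinpoint(c,n)])
```

```text
{'t': 6.3, 'q': array([ 0.9164,  0.2026, -0.3236,  0.0014, -1.0413, -0.7915]), 'qd': array([-0.0002, -0.0001,  0.0019, -0.0006, -0.0007, -0.0006]), 'joint_efforts': array([ -0.5195, -37.9366,  24.6365,   5.6797,   1.2423,  -0.0034]), 'eef_pos': array([0.4712, 0.2982, 0.1471]), 'ee_rot': array([ 3.1401,  0.0032, -3.016 ]), 'force': array([-3.1914, -0.9052, 10.5379]), 'moment': array([-0.5143,  1.5446, -0.039 ]), 'width': 0.0005212267429249136}
side carrier [(0.91, [310.5, 295.9]), (0.76, [398.5, 361.0])]
side carrier_hook [(0.93, [397.8, 343.6]), (0.57, [309.7, 274.6])]
wrist carrier [(0.86, [443.2, 322.2]), (0.61, [324.1, 182.7])]
wrist carrier_hook [(0.93, [475.2, 371.9]), (0.6, [316.7, 214.1])]
```

View pics/c3.png

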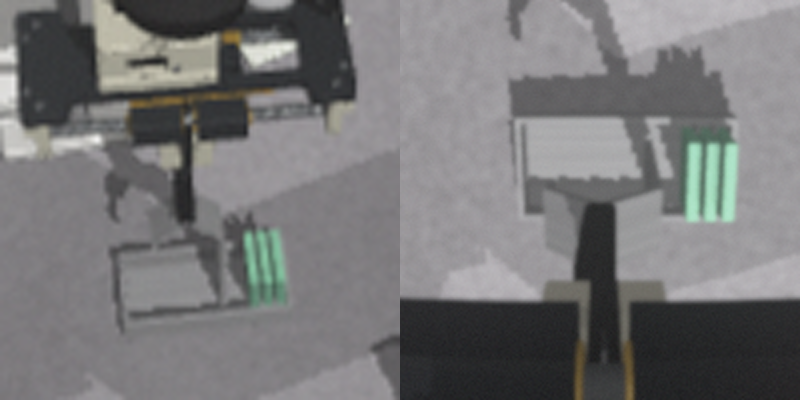

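Run:
```python
from h import *
np.set_printoptions(precision=4,suppress=True)
W=grab_frame('wrist')
def wp(X):
    p=np.array(W['R'])@X+W['t']; th=np.arctan2(np.hypot(p[0],p[1]),p[2]); return np.r_[W['cx'],W['cy']]+W['fx']*th*p[:2]/np.hypot(p[0],p[1])
tcp=np.array([.4712,.2982,.1471]); a=np.radians(7.2); ax=np.array([np.cos(a),np.sin(a),0]); ay=np.array([-np.sin(a),np.cos(a),0])
for dy in (-.0095,0):
  for k in (-.006,0,.006):
    p=wp(tcp+ax*k+ay*dy); print(dy,k,p,'in crop',(p[0]-220)*2+400,(p[1]-100)*2)
for dy in (-.015,.015):
  for k in (-.006,.006): p=wp(np.array([.470,.298,.176])+ax*k+ay*dy); print('griptop',dy,k,(p[0]-220)*2+400,(p[1]-100)*2)
im=cv2.resize(W['pixels'][180:300,260:380],(600,600),interpolation=cv2.INTER_CUBIC); cv2.imwrite('pics/c4.png',im[:,:,::-1])
S=grab_frame('side'); 
for k in (-.006,.006): print('side tcp',proj(S,tcp+ax*k), (proj(S,tcp+ax*k)-[265,220])*4)
```

```text
-0.0095 -0.006 [331.4444 220.4312] in crop 622.8888214755225 240.8623600010303
-0.0095 0 [322.2484 220.4201] in crop 604.496752312339 240.84016627897853
-0.0095 0.006 [313.0532 220.3974] in crop 586.1063406229626 240.79474611191222
0 -0.006 [331.2739 233.7325] in crop 622.5477464297879 267.46495133651604
0 0 [322.2307 233.7244] in crop 604.4614479833425 267.44882690691907
0 0.006 [313.1884 233.6976] in crop 586.3767551648451 267.3951857879015
griptop -0.015 -0.006 630.120023479163 260.25782288839036
griptop -0.015 0.006 587.1874380262468 260.19442395460925
griptop 0.015 -0.006 628.2846725637899 351.71973383828924
griptop 0.015 0.006 588.2044936530966 351.6718582361866
side tcp [313.8329 264.9358] [195.3315 179.7433]
side tcp [309.1478 265.336 ] [176.5914 181.3439]
```

View pics/c4.png

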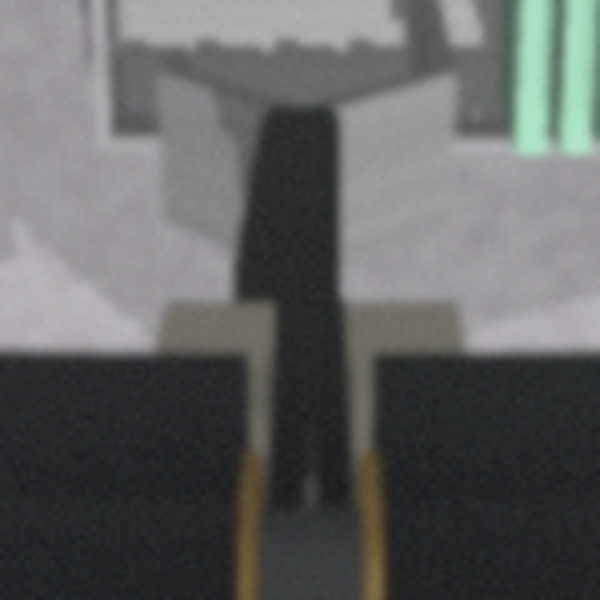

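The pads look nearly shut, with the black grip lined up with them, so the grasp is doubtful. A very small lift while reading the force will tell whether they hold anything.

```bash
python3 -m inch '0 0 0 0.2 0 0 0; 0 0 0 0.5 0 0 0; 0 0 0 0.8 0 0 0; 0 0 0 1 0 0 0; 0 0 0 1 0 0 0' 45
python3 - <<'E'
from h import *
f=grab_frame('side'); g=grab_frame('wrist')
for c in('side','wrist'):
    for n in ('carrier','carrier_hook'):
        print(c,n,[(r['p'],r['location']) for r in pinpoint(c,n)])
b=np.hstack([cv2.resize(f['pixels'][210:310,265:365],(400,400),interpolation=cv2.INTER_CUBIC),cv2.resize(g['pixels'][140:260,260:380],(400,400),interpolation=cv2.INTER_CUBIC)])
cv2.imwrite('pics/c5.png',b[:,:,::-1])
s=telemetry.get_state();print(s['force'],s['moment'],s['width'],s['eef_pos'])
E
```

```text
t: 7.22
eef_pos: [0.4712, 0.2983, 0.1572]
ee_rot: [3.14, 0.003, -3.016]
force: [0.0, 0.3, 0.1]
width: 0.0006
side carrier [(0.9, [311.4, 296.5]), (0.69, [279.5, 210.8]), (0.6, [393.0, 361.5])]
side carrier_hook [(0.56, [310.6, 273.8]), (0.55, [396.0, 345.9])]
wrist carrier [(0.72, [443.6, 319.1]), (0.6, [323.0, 178.9])]
wrist carrier_hook [(0.82, [472.4, 366.0]), (0.6, [323.4, 209.0])]
[ 0.41321838 -0.59623891 -0.09762111] [0.00789082 0.11277015 0.02358701] 0.0004630197818225302 [0.47107954 0.29821695 0.15701044]
```

View pics/c5.png

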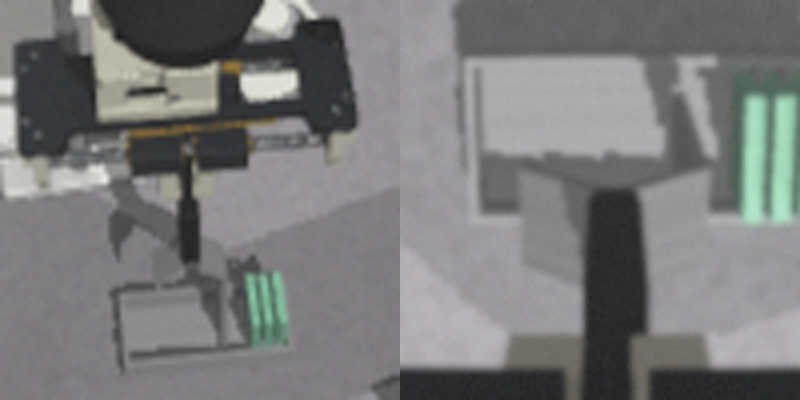

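The force is back to zero, so the fingers are shut and empty, and had been pressing on something. I'll re-measure the carrier from the pictures I have, without moving.

Run:
```python
from h import *
np.set_printoptions(precision=4,suppress=True)
W=grab_frame('wrist');S=grab_frame('side');T=grab_frame('top')
def wray(uv):
    v=np.array([uv[0]-W['cx'],uv[1]-W['cy']])/W['fx'];th=np.linalg.norm(v)
    d=np.r_[np.sin(th)*v/th,np.cos(th)];R=np.array(W['R']);return -R.T@W['t'],R.T@d
def tw(uvs,uvw):
    (c1,d1),(c2,d2)=ray(S,uvs),wray(uvw)
    s=np.linalg.lstsq(np.c_[d1,-d2],c2-c1,rcond=None)[0];a,b=c1+s[0]*d1,c2+s[1]*d2
    return (a+b)/2,np.linalg.norm(a-b)
def onz(uv,z): c,d=wray(uv);return c+d*(z-c[2])/d[2]
print('wrist cam',-np.array(W['R']).T@W['t'])
print('grip bottom-near edge z.118',onz((324.3,197),.118))
print('hook',onz((323.4,209),.107),'carrier',onz((323,178.9),0))
w=lambda x,y:(260+(x-400)*.3,140+y*.3); sd=lambda x,y:(265+x*.25,210+y*.25)
print('roof left/right near corners on z.096', onz(w(523,170),.096),onz(w(710,170),.096),'far',onz(w(523,260),.096),onz(w(710,250),.096))
print('glass tri', tw(sd(285,348),w(800,222)))
print('pan +x near(-y) corner tri z.02', onz(w(465,58),.02), '+x,+y corner',onz(w(470,218),.02))
print('side pan: +x+y corner', at_z(S,sd(122,370),.0), '-x+y',at_z(S,sd(290,347),.02),'+x-y',at_z(S,sd(112,288),.02))
print('side grip bottom z.118',at_z(S,sd(189,262),.118))
for z in (.147,.157,.167,.177): print('proj tip',z,(proj(S,np.array([.4711,.2982,z]))-[265,210])*4)
for y in (.28,.298,.31): print('proj griptop',y,(proj(S,np.array([.4711,y,.176]))-[265,210])*4)
```

```text
wrist cam [0.4814 0.2152 0.3451]
grip bottom-near edge z.118 [0.4714 0.2846 0.118 ]
hook [0.4703 0.2982 0.107 ] carrier [0.4704 0.2993 0.    ]
roof left/right near corners on z.096 [0.4939 0.289  0.096 ] [0.4472 0.283  0.096 ] far [0.4914 0.3132 0.096 ] [0.4438 0.3043 0.096 ]
glass tri (array([0.4039, 0.3177, 0.0202]), np.float64(0.000574043734371819))
pan +x near(-y) corner tri z.02 [0.5202 0.2767 0.02  ] +x,+y corner [0.5137 0.3304 0.02  ]
side pan: +x+y corner [0.5162 0.3265 0.    ] -x+y [0.4007 0.3169 0.02  ] +x-y [0.5257 0.2737 0.02  ]
side grip bottom z.118 [0.4691 0.311  0.118 ]
proj tip 0.147 [186.1238 220.6322]
proj tip 0.157 [185.9248 212.0223]
proj tip 0.167 [185.723  203.2943]
proj tip 0.177 [185.5185 194.4458]
proj griptop 0.28 [186.6239 171.1711]
proj griptop 0.298 [185.5512 195.0678]
proj griptop 0.31 [184.8232 211.2825]
```

The evidence fits together. The grip top (z 0.176) shows right under the shut finger tips, although the state puts the TCP at 0.157. The wrist geometry also puts the real tips about 25–30 mm above the stated TCP. So the pads only caught the top edge and slid off. I'll open up, go about 37 mm lower (still clear of the roof even if the TCP were exact), and close again.

```bash
python3 -m inch '1 0 0 1 0 0 0; 1 0 0 1 0 0 0; 1 0 0 1 0 0 0; 1 0 0 1 0 0 0; 1 0 0 1 0 0 0; 1 0 0 1 0 0 0; 1 0 0 1 0 0 0; 1 0 0 1 0 0 0; 1 0 0 -1 0 0 0; 1 0 0 -2.5 0 0 0; 1 0 0 -3.8 0 0 0; 1 0 0 -3.8 0 0 0' 45 && python3 -m inch '0.5 0 0 0 0 0 0; 0.4 0 0 0 0 0 0; 0.3 0 0 0 0 0 0; 0.2 0 0 0 0 0 0; 0 0 0 0 0 0 0; 0 0 0 0 0 0 0; 0 0 0 0 0 0 0; 0 0 0 0 0 0 0; 0 0 0 0 0 0 0; 0 0 0 0 0 0 0; 0 0 0 0 0 0 0; 0 0 0 0 0 0 0'
```

```text
t: 9.18
eef_pos: [0.4706, 0.2977, 0.1179]
ee_rot: [-3.141, 0.001, -3.016]
force: [-0.4, 0.0, 0.3]
width: 0.0876
t: 10.68
eef_pos: [0.4705, 0.2976, 0.1177]
ee_rot: [-3.141, 0.001, -3.016]
force: [-0.5, 0.2, -3.1]
width: 0.0117
```

Gripped: the width reads 11.7 mm. Now a gentle lift.

```bash
python3 -m inch '0 0 0 0.2 0 0 0; 0 0 0 0.6 0 0 0; 0 0 0 1.2 0 0 0; 0 0 0 2 0 0 0; 0 0 0 3 0 0 0; 0 0 0 4.2 0 0 0; 0 0 0 5.4 0 0 0; 0 0 0 6.6 0 0 0; 0 0 0 7.8 0 0 0; 0 0 0 9 0 0 0; 0 0 0 10 0 0 0; 0 0 0 10.6 0 0 0'
python3 - <<'E'
from h import *
np.set_printoptions(precision=4,suppress=True)
S=grab_frame('side');T=grab_frame('top');s=telemetry.get_state();print(s['eef_pos'],s['force'],s['moment'],s['width'])
P={}
for c in('side','top'):
    for n in ('carrier','carrier_hook'):
        P[c,n]=[r['location'] for r in pinpoint(c,n)];print(c,n,P[c,n])
for n in ('carrier','carrier_hook'):
    print(n,[tri(S,a,T,b) for a in P['side',n] for b in P['top',n]])
b=cv2.resize(S['pixels'][190:310,250:370],(600,600),interpolation=cv2.INTER_CUBIC)
cv2.imwrite('pics/c6.png',b[:,:,::-1])
E
```

```text
t: 12.18
eef_pos: [0.4705, 0.2977, 0.2244]
ee_rot: [3.142, 0.001, -3.016]
force: [-0.0, -0.6, -3.2]
width: 0.0117
[0.4707 0.2978 0.2244] [-0.146   0.1952 -2.7972] [ 0.0707  0.0141 -0.0129] 0.011647072636714073
side carrier [[395.3, 362.4], [312.0, 273.9]]
side carrier_hook [[395.2, 344.2], [309.8, 253.1]]
top carrier [[234.8, 188.6], [172.0, 270.5]]
top carrier_hook [[158.4, 267.8], [223.5, 183.7]]
carrier [(array([ 0.3682,  0.3886, -0.0827]), np.float64(0.28764584906100354)), (array([ 0.2521,  0.4845, -0.0075]), np.float64(0.002143332289453135)), (array([0.4728, 0.2924, 0.0961]), np.float64(0.00425051045709532)), (array([0.3667, 0.4006, 0.2906]), np.float64(0.19594089382805824))]
carrier_hook [(array([0.2665, 0.4848, 0.1052]), np.float64(0.0035005763398173614)), (array([0.3756, 0.393 , 0.03  ]), np.float64(0.26767644955183184)), (array([0.3735, 0.4026, 0.3699]), np.float64(0.18903271073618566)), (array([0.4741, 0.3006, 0.2046]), np.float64(0.0008386376070530338))]
```

View pics/c6.png

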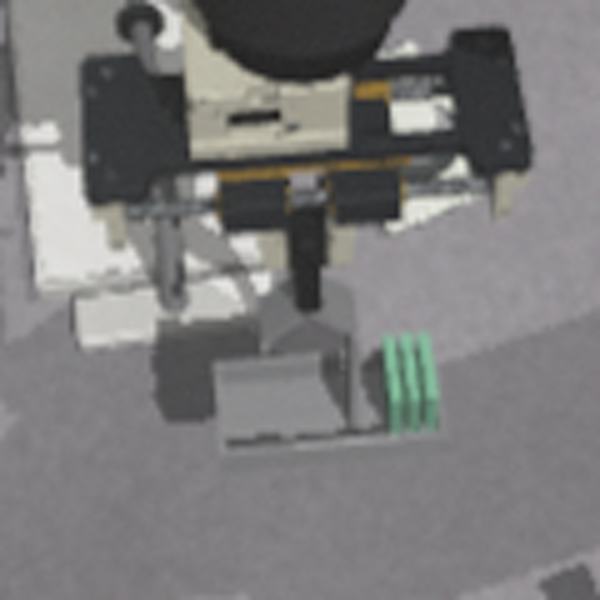

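It is held upright and clear of the table (underside about 0.107). Next I'll carry it around in front of the left post to a point 12 cm before the bar's middle, turning 4.3° on the way.

```bash
python3 -m inch '0 -0.3 -0.7 0 0 0 0; 0 -1 -2.2 0.2 0 0 0.3; 0 -2 -4.5 0.3 0 0 0.8; 0 -2.7 -7.5 0.3 0 0 1.4; 0 -3 -11 0.3 0 0 2; 0 -3 -14.5 0.3 0 0 2.6; 0 -3 -18 0.3 0 0 3.2; 0 -2.6 -21.5 0.3 0 0 3.7; 0 -1.8 -25 0.3 0 0 4.1; 0 -1 -28 0.3 0 0 4.3; 0 -0.4 -30.4 0.3 0 0 4.3; 0 -0.1 -31.6 0.3 0 0 4.3' && python3 -m inch '0 0 -0.3 0 0 0 0; 0 0 -0.3 0 0 0 0; 0 0 -0.3 0 0 0 0'
python3 - <<'E'
from h import *
np.set_printoptions(precision=4,suppress=True)
S=grab_frame('side');T=grab_frame('top');W=grab_frame('wrist');s=telemetry.get_state();print(s['eef_pos'],s['force'],s['moment'],s['width'])
P={}
for c in('side','top'):
    for n in ('carrier','carrier_hook','drip_stand'):
        P[c,n]=[r['location'] for r in pinpoint(c,n)];print(c,n,P[c,n])
for n in ('carrier','carrier_hook','drip_stand'):
    for a in P['side',n]:
        for b in P['top',n]:
            r=tri(S,a,T,b)
            if r[1]<.02: print(n,r)
b=cv2.resize(S['pixels'][130:270,230:370],(600,600),interpolation=cv2.INTER_CUBIC)
cv2.imwrite('pics/c7.png',b[:,:,::-1]); cv2.imwrite('pics/w7.png',W['pixels'][:,:,::-1])
# project expected things
a=np.radians(11.5);ax=np.array([np.cos(a),np.sin(a),0]);m=np.array([.5875,.0025,.165]);by=np.array([-np.sin(a),np.cos(a),0])
for k in (-.07,0,.07):print('bar in crop',k,(proj(S,m+by*k)-[230,130])*600/140)
E
```

```text
t: 13.98
eef_pos: [0.4685, -0.0203, 0.2263]
ee_rot: [-3.141, 0.0, -2.943]
force: [0.2, 0.3, -3.4]
width: 0.012
t: 14.35
eef_pos: [0.4684, -0.0227, 0.2264]
ee_rot: [-3.141, 0.001, -2.942]
force: [-0.4, 0.6, -2.2]
width: 0.0117
[ 0.4685 -0.0227  0.2264] [-1.0732  0.8043 -2.9948] [0.0319 0.0679 0.0082] 0.011913602848891066
side carrier [[316.3, 186.1], [398.0, 360.4]]
side carrier_hook [[397.2, 343.4], [316.2, 161.1]]
side drip_stand [[276.9, 213.5]]
top carrier [[170.9, 267.0], [354.4, 187.1]]
top carrier_hook [[153.6, 269.6], [354.7, 186.1]]
top drip_stand []
carrier (array([ 0.4747, -0.0295,  0.0925]), np.float64(0.011338780662400145))
carrier (array([0.2552, 0.4845, 0.0085]), np.float64(0.013291815581218456))
carrier_hook (array([0.2639, 0.4906, 0.1232]), np.float64(0.005355461663562476))
carrier_hook (array([ 0.4685, -0.0204,  0.2078]), np.float64(0.0003433857562863097))
bar in crop -0.07 [185.7698 128.6241]
bar in crop 0 [196.6415 197.9334]
bar in crop 0.07 [208.2847 272.1612]
```

View pics/c7.png

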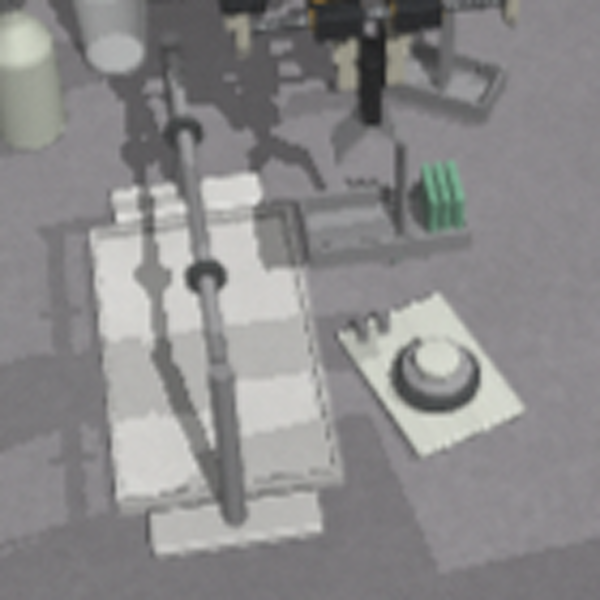

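The view shows the collars at (184,128) and (207,275), within 3 px of prediction. The carrier hangs upright in front of the bar, with the lip facing it. Now I'll slide it 12.1 cm along the stand's x.

```bash
python3 -m inch '0 0.3 0.06 0 0 0 0; 0 1 0.2 0 0 0 0; 0 2.2 0.45 0 0 0 0; 0 3.6 0.73 0 0 0 0; 0 5 1.02 0 0 0 0; 0 6.4 1.3 0 0 0 0; 0 7.8 1.59 0 0 0 0; 0 9.2 1.87 0 0 0 0; 0 10.4 2.12 0 0 0 0; 0 11.3 2.3 0 0 0 0; 0 11.8 2.4 0 0 0 0; 0 11.9 2.42 0 0 0 0' && python3 -m inch '0 0 0 0 0 0 0; 0 0 0 0 0 0 0'
python3 - <<'E'
from h import *
np.set_printoptions(precision=4,suppress=True)
S=grab_frame('side');T=grab_frame('top');s=telemetry.get_state();print(s['eef_pos'],s['force'],s['moment'],s['width'])
P={}
for c in('side','top'):
    for n in ('carrier','carrier_hook'):
        P[c,n]=[r['location'] for r in pinpoint(c,n)]
for n in ('carrier','carrier_hook'):
    for a in P['side',n]:
        for b in P['top',n]:
            r=tri(S,a,T,b)
            if r[1]<.02: print(n,r)
b=cv2.resize(S['pixels'][130:270,210:350],(600,600),interpolation=cv2.INTER_CUBIC)
cv2.imwrite('pics/c8.png',b[:,:,::-1])
E
```

```text
t: 16.3
eef_pos: [0.5876, 0.0011, 0.2262]
ee_rot: [-3.141, 0.0, -2.942]
force: [-0.4, 0.4, -3.6]
width: 0.0116
t: 16.55
eef_pos: [0.5873, 0.001, 0.2264]
ee_rot: [-3.141, 0.0, -2.942]
force: [-0.4, 0.4, -3.2]
width: 0.0119
[0.5874 0.001  0.2264] [-0.1106  0.1337 -2.8711] [ 0.0462  0.0335 -0.0113] 0.011710982269918638
carrier (array([ 0.2522,  0.4856, -0.0077]), np.float64(0.003547429129682018))
carrier (array([ 0.5945, -0.0105,  0.0896]), np.float64(0.004984991331652721))
carrier_hook (array([0.2644, 0.4901, 0.1173]), np.float64(0.007662112594705356))
```

View pics/c8.png

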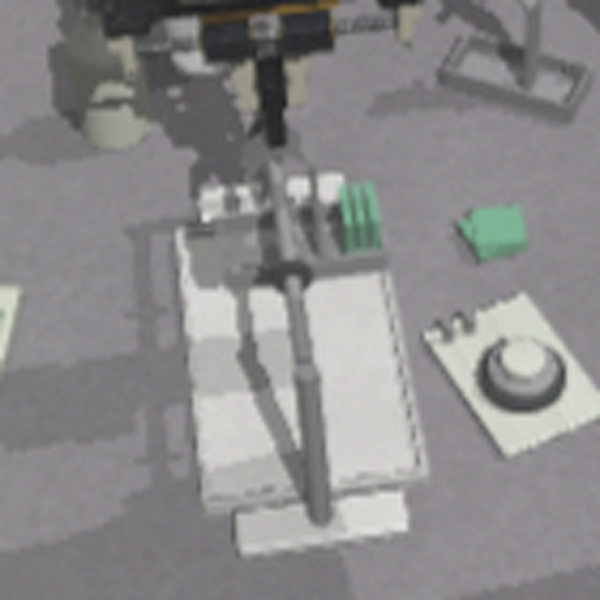

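The bar passes under the hook between strap and lip. I'll lower 4.5 cm, then feel for contact.

```bash
python3 -m inch '0 0 0 -0.2 0 0 0; 0 0 0 -0.6 0 0 0; 0 0 0 -1.1 0 0 0; 0 0 0 -1.6 0 0 0; 0 0 0 -2.1 0 0 0; 0 0 0 -2.6 0 0 0; 0 0 0 -3.1 0 0 0; 0 0 0 -3.6 0 0 0; 0 0 0 -4 0 0 0; 0 0 0 -4.3 0 0 0; 0 0 0 -4.5 0 0 0; 0 0 0 -4.5 0 0 0' && python3 -m inch '0 0 0 -0.1 0 0 0; 0 0 0 -0.2 0 0 0; 0 0 0 -0.3 0 0 0'&& python3 -m inch '0 0 0 -0.1 0 0 0; 0 0 0 -0.15 0 0 0; 0 0 0 -0.2 0 0 0'
```

```text
t: 18.35
eef_pos: [0.5875, 0.0011, 0.1812]
ee_rot: [-3.141, 0.0, -2.942]
force: [0.3, 0.3, -2.9]
width: 0.0118
t: 18.73
eef_pos: [0.5875, 0.0011, 0.1782]
ee_rot: [-3.141, 0.0, -2.942]
force: [0.4, -0.4, -2.8]
width: 0.0115
t: 19.1
eef_pos: [0.5884, 0.0012, 0.177]
ee_rot: [-3.141, 0.002, -2.942]
force: [1.1, 0.1, 3.5]
width: 0.0119
```

The bar now bears the carrier: force z went from −2.8 to +3.5 N, with the underside at about 0.059. I'll relax the preload, soften the grip in steps, then ease it open.

```bash
python3 -m inch '0 0.05 0 0.02 0 0 0; 0 0.05 0 0.02 0 0 0; 0 0.05 0 0.02 0 0 0' 25 && python3 -m inch '0 0 0 0 0 0 0; 0 0 0 0 0 0 0' 12 && python3 -m inch '0 0 0 0 0 0 0; 0 0 0 0 0 0 0' 6 && python3 -m inch '0.13 0 0 0 0 0 0; 0.14 0 0 0 0 0 0; 0.145 0 0 0 0 0 0; 0.15 0 0 0 0 0 0; 0.155 0 0 0 0 0 0; 0.16 0 0 0 0 0 0; 0.165 0 0 0 0 0 0; 0.17 0 0 0 0 0 0; 0.175 0 0 0 0 0 0; 0.18 0 0 0 0 0 0; 0.185 0 0 0 0 0 0; 0.19 0 0 0 0 0 0' 6
```

```text
t: 19.48
eef_pos: [0.5887, 0.0011, 0.177]
ee_rot: [-3.141, 0.002, -2.942]
force: [-0.8, 0.6, -1.1]
width: 0.0117
t: 19.73
eef_pos: [0.5887, 0.0012, 0.1769]
ee_rot: [-3.141, 0.002, -2.942]
force: [0.9, 0.6, -1.7]
width: 0.0115
t: 19.98
eef_pos: [0.5887, 0.0012, 0.1769]
ee_rot: [-3.141, 0.002, -2.942]
force: [0.6, 0.6, -0.8]
width: 0.0119
t: 21.48
eef_pos: [0.5887, 0.0012, 0.1769]
ee_rot: [-3.141, 0.002, -2.942]
force: [0.2, -1.0, -0.8]
width: 0.0162
```

```bash
python3 -m inch '0.195 0 0 0 0 0 0; 0.2 0 0 0 0 0 0; 0.21 0 0 0 0 0 0; 0.215 0 0 0 0 0 0; 0.22 0 0 0 0 0 0; 0.23 0 0 0 0 0 0; 0.235 0 0 0 0 0 0; 0.24 0 0 0 0 0 0; 0.25 0 0 0 0 0 0; 0.255 0 0 0 0 0 0; 0.26 0 0 0 0 0 0; 0.27 0 0 0 0 0 0' 6 && python3 -m inch '0.275 0 0 0 0 0 0; 0.28 0 0 0 0 0 0; 0.29 0 0 0 0 0 0; 0.295 0 0 0 0 0 0; 0.3 0 0 0 0 0 0; 0.31 0 0 0 0 0 0; 0.32 0 0 0 0 0 0; 0.33 0 0 0 0 0 0; 0.34 0 0 0 0 0 0; 0.35 0 0 0 0 0 0; 0.36 0 0 0 0 0 0; 0.37 0 0 0 0 0 0' 6
python3 - <<'E'
from h import *
S=grab_frame('side');W=grab_frame('wrist')
b=np.hstack([cv2.resize(S['pixels'][130:230,230:330],(400,400),interpolation=cv2.INTER_CUBIC),cv2.resize(W['pixels'][130:290,240:400],(400,400),interpolation=cv2.INTER_CUBIC)])
cv2.imwrite('pics/c9.png',b[:,:,::-1]);print(telemetry.get_state()['moment'])
E
```

```text
t: 22.98
eef_pos: [0.5887, 0.0011, 0.1769]
ee_rot: [-3.141, 0.002, -2.942]
force: [-0.4, -0.6, -0.1]
width: 0.0237
t: 24.48
eef_pos: [0.5887, 0.0012, 0.1769]
ee_rot: [-3.141, 0.002, -2.942]
force: [-0.2, -0.0, 0.4]
width: 0.0323
[ 0.02065309  0.10008385 -0.05296942]
```

View pics/c9.png

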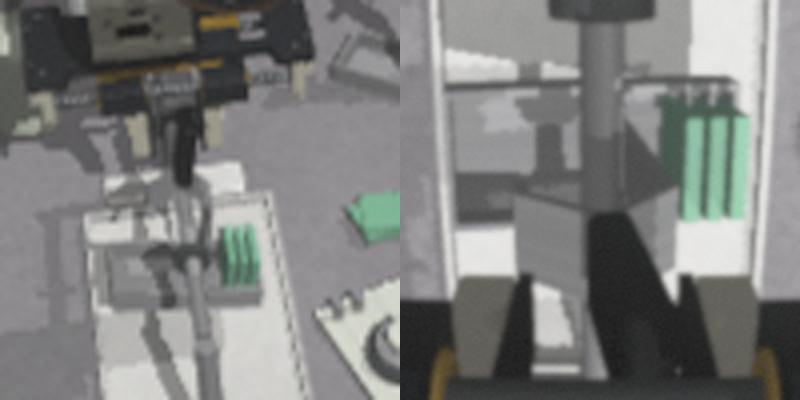

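The hook sits on the bar, and the carrier leans slightly toward the robot-side pad, as expected. I've now used all 12 views. I'll keep easing the grip open.

```bash
python3 -m inch '0.38 0 0 0 0 0 0; 0.39 0 0 0 0 0 0; 0.4 0 0 0 0 0 0; 0.41 0 0 0 0 0 0; 0.42 0 0 0 0 0 0; 0.43 0 0 0 0 0 0; 0.44 0 0 0 0 0 0; 0.45 0 0 0 0 0 0; 0.46 0 0 0 0 0 0; 0.47 0 0 0 0 0 0; 0.48 0 0 0 0 0 0; 0.49 0 0 0 0 0 0' 6 && python3 -m inch '0.5 0 0 0 0 0 0; 0.51 0 0 0 0 0 0; 0.52 0 0 0 0 0 0; 0.53 0 0 0 0 0 0; 0.54 0 0 0 0 0 0; 0.55 0 0 0 0 0 0; 0.56 0 0 0 0 0 0; 0.57 0 0 0 0 0 0; 0.59 0 0 0 0 0 0; 0.61 0 0 0 0 0 0; 0.63 0 0 0 0 0 0; 0.65 0 0 0 0 0 0' 6 && python3 -m inch '0.68 0 0 0 0 0 0; 0.71 0 0 0 0 0 0; 0.74 0 0 0 0 0 0; 0.77 0 0 0 0 0 0; 0.8 0 0 0 0 0 0; 0.84 0 0 0 0 0 0; 0.88 0 0 0 0 0 0; 0.92 0 0 0 0 0 0; 0.96 0 0 0 0 0 0; 1 0 0 0 0 0 0; 1 0 0 0 0 0 0; 1 0 0 0 0 0 0' 6
python3 - <<'E'
from h import *
np.set_printoptions(precision=4,suppress=True)
W=grab_frame('wrist')
for n in ('carrier','carrier_hook'):
    r=pinpoint('wrist',n);print(n,[(round(x['p'],2),x['location']) for x in r])
def wp(X):
    p=np.array(W['R'])@X+W['t']; th=np.arctan2(np.hypot(p[0],p[1]),p[2]); return np.r_[W['cx'],W['cy']]+W['fx']*th*p[:2]/np.hypot(p[0],p[1])
a=np.radians(11.5);m=np.array([.5875,.0025,0])
for L in (0,5,10,15,20):
    l=np.radians(L); f=lambda x,z:m+np.array([np.cos(a),np.sin(a),0])*(x*np.cos(l)-(z-.107)*np.sin(l))+np.array([0,0,.165+(z-.107)*np.cos(l)+x*np.sin(l)])
    print(L,'griptop',wp(f(0,.176)),'gripbottom',wp(f(0,.118)),'orig',wp(f(0,0)))
im=W['pixels'].astype(int); dark=(im.max(2)<60)
for r in range(200,290,6): print(r,''.join('#' if d else '.' for d in dark[r,250:400:2]))
E
```

```text
t: 26.08
eef_pos: [0.5887, 0.0011, 0.1769]
ee_rot: [-3.141, 0.002, -2.942]
force: [0.3, 0.8, -0.2]
width: 0.0428
t: 27.58
eef_pos: [0.5887, 0.0011, 0.1769]
ee_rot: [-3.141, 0.002, -2.942]
force: [-0.4, -0.3, -0.3]
width: 0.0564
t: 29.08
eef_pos: [0.5887, 0.0011, 0.1769]
ee_rot: [-3.141, 0.002, -2.942]
force: [-0.2, 0.4, -0.1]
width: 0.0879
carrier [(0.75, [303.9, 187.5])]
carrier_hook [(0.78, [321.7, 228.2])]
0 griptop [323.9898 282.6715] gripbottom [323.6071 235.464 ] orig [323.1998 188.3894]
5 griptop [336.0255 282.3419] gripbottom [325.0418 235.4381] orig [314.126  188.4972]
10 griptop [347.8194 281.3786] gripbottom [326.4634 235.3607] orig [305.0707 188.8231]
15 griptop [359.1529 279.8158] gripbottom [327.8596 235.2328] orig [296.0519 189.3682]
20 griptop [369.833  277.7059] gripbottom [329.2181 235.0557] orig [287.0883 190.1345]
200 ...........................................................................
206 ...........................................................................
212 ...........................................................................
218 ..........
[... 245 characters left out ...]
..................#############.............................
242 .................................##############............................
248 .................................###############...........................
254 ..................................################.........................
260 ..................................################........................#
266 ...................................###############........................#
272 ....................................##############.........................
278 .....................................#############.........................
284 #################################################################.#########
```

It hangs free with a lean of about 10°, and the grip is well clear of both fingers. Retreating straight up.

```bash
python3 -m inch '1 0 0 0.5 0 0 0; 1 0 0 1.5 0 0 0; 1 0 0 3 0 0 0; 1 0 0 5 0 0 0; 1 0 0 7.5 0 0 0; 1 0 0 10 0 0 0; 1 0 0 13 0 0 0; 1 0 0 16 0 0 0; 1 0 0 18 0 0 0; 1 0 0 18 0 0 0; 1 0 0 18 0 0 0; 1 0 0 18 0 0 0'
python3 - <<'E'
from h import *
np.set_printoptions(precision=4,suppress=True)
for k in range(2):
    S=grab_frame('side');T=grab_frame('top')
    for n in ('carrier','carrier_hook','spare_carrier'):
        ps=[r['location'] for r in pinpoint('side',n)];pt=[r['location'] for r in pinpoint('top',n)]
        print(n,'side',ps,'top',pt)
        for a in ps:
            for b in pt:
                r=tri(S,a,T,b)
                if r[1]<.015: print('   ',r)
m=np.array([.5875,.0025,.165]);print('hook expected px',proj(S,m),proj(T,m)); s=telemetry.get_state();print(s['t'],s['force'],s['width'])
E
```

```text
t: 30.72
eef_pos: [0.5883, 0.0011, 0.3562]
ee_rot: [-3.141, 0.0, -2.942]
force: [0.3, 0.3, -0.4]
width: 0.0874
carrier side [[393.6, 362.5], [272.0, 200.2], [273.2, 180.2]] top [[341.4, 145.7], [171.2, 267.7]]
    (array([ 0.2587,  0.4862, -0.0036]), np.float64(0.0010340725424775794))
    (array([0.6054, 0.002 , 0.055 ]), np.float64(0.0052681943950508205))
    (array([0.5889, 0.0077, 0.151 ]), np.float64(0.014603253367635209))
carrier_hook side [[271.3, 177.7], [398.0, 344.7]] top [[156.9, 269.5], [346.0, 144.2]]
    (array([0.2616, 0.4874, 0.109 ]), np.float64(0.0018539013865738582))
spare_carrier side [[330.3, 149.8]] top [[447.3, 208.4]]
    (array([ 0.4287, -0.3119, -0.0119]), np.float64(0.005383401136505308))
carrier side [[395.9, 362.3], [269.2, 200.1]] top [[170.3, 269.2], [342.7, 146.1]]
    (array([0.2541, 0.4872, 0.0009]), np.float64(0.002181587376512283))
    (array([ 0.6105, -0.0024,  0.0488]), np.float64(0.01478911802655361))
carrier_hook side [] top [[342.5, 142.5], [155.9, 270.3]]
spare_carrier side [[330.0, 151.3]] top [[448.6, 208.6], [345.8, 143.7]]
    (array([ 0.4294, -0.3204, -0.0273]), np.float64(0.0050929631603313244))
hook expected px [275.883  176.1845] [343.9608 142.1942]
31.525 [ 0.0309 -0.7424  0.4801] 0.08757920976463743
```

The hook and origin are where a hanging carrier leaning about 10° should be. One check that it is at rest, then I'll hand in.

```bash
python3 -m inch '1 0 0 0 0 0 0; 1 0 0 0 0 0 0; 1 0 0 0 0 0 0; 1 0 0 0 0 0 0'
python3 - <<'E'
from h import *
F=[cv2.GaussianBlur(grab_frame('side')['pixels'],(5,5),0)[150:230,240:330].astype(int) for _ in range(6)]
print([round(float(np.abs(f-F[0]).mean()),2) for f in F[1:]],[int(np.abs(f-F[0]).max()) for f in F[1:]])
g=[(lambda m:np.argwhere(m).mean(0).round(2))((f[:,:,1]-f[:,:,0]>30)) for f in F];print(g)
if max(np.linalg.norm(x-g[0]) for x in g)<1: print('done',arm.job_done())
E
```

```text
t: 32.02
eef_pos: [0.5887, 0.0011, 0.3569]
ee_rot: [-3.141, 0.002, -2.942]
force: [-0.2, 0.6, -1.1]
width: 0.0874
[0.27, 0.27, 0.26, 0.27, 0.27] [2, 2, 2, 2, 2]
[array([36.49, 70.94]), array([36.47, 70.85]), array([36.47, 70.98]), array([36.56, 70.9 ]), array([36.6 , 70.79]), array([36.53, 70.86])]
the job is handed in; nothing more can be done
done None
```

The loaded carrier is hanging by its hook on the drip-stand bar, about midway between the collars. I handed the job in at about 32 s on the robot's clock. No verdict is reported back.

- **First grasp failed:** the fingers shut on nothing, caught the top edge of the grip and pressed on it with about 11 N. The real finger tips seemed to sit about 25–30 mm above the stated TCP. I worked that out only from the pictures, so it is an estimate. I opened, went about 37 mm lower and gripped properly (width 11.7 mm); the carrier had not visibly shifted.
- **Hanging it:** I lifted it upright, carried it in front of the left post, slid it over the bar and lowered it until the bar took the weight. The upward force peaked at about 6.5 N in the readings. I then softened the grip and opened it about 1 mm or less per step at first, faster once it hung free, and backed straight up 18 cm.
- **Carrier at the end:** its origin measured about (0.605, 0.002, 0.055), which fits hanging with about a 10° lean. Six pictures in a row showed no movement beyond noise.
- **Hook point at the end:** it was within about 5 pixels of the expected spot in each view where it was found. The networks missed it in one side view, and it never gave a clean two-camera position.
- **Empty carrier:** it was found within about 15 mm of its starting position, which is within the networks' scatter; its computed height was off by 12–27 mm. The arm never went near it at low height.

I used all 12 picture views, so the final checks are numeric only.

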